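# Hover the core over the root mould's pocket

### The arm

A 6-joint arm with a two-finger parallel gripper is mounted at the origin on the work surface. World frame = base frame: x ahead of the robot, y to its left, z up, the work surface at z = 0. Lengths are in m, angles in rad, forces in N, time in s.
With the tool pointing down it reaches from about 0.35 to 0.85 m from the base axis. Payload 8.1 kg.
Tool frame: the origin (TCP) lies between the finger pads; the fingertips stand 25 mm ahead of it and the grasp point (between the pads) lies 6 mm ahead of it; z points along the fingers, y is the line along which they close (so a half turn about z gives the same grasp; the last joint's range is limited). The gripper opens to 93 mm and grips with 3 to 60 N. Pads are 15 mm wide; open, the fingers measure 128 mm over their backs; the gripper's body (75 mm by 188 mm) begins 65 mm behind the grasp point.
Start: joints at [-1.42, 0.13, 1.488, -0, 1.523, -0.085], TCP at [0.14, -0.583, 0.244] pointing down, gripper open.
Joint ranges: [-2.96, 2.96], [-0.89, 2.26], [0.02, 2.5], [-1.34, 4.48], [0, 2.73], [-2.66, 2.66]. Speed limits (rad/s): [2.39, 2.39, 2.79, 3.14, 3.14, 3.14].

### API

Orientations are given as a rotation vector (axis times angle).
In Python, from plant import robot gives the robot as it stands.
- The arm moves only by the tool arm_command, never from a script. Its argument "increments" is text: rows parted by semicolons, each of 5 numbers parted by spaces: the closure, from 0 (fully open) to 1 (shut), then the shift along the tool's x, y, z in mm, then the turn about the tool's z in rad. A call has 1 to 5 rows; each row is the pose to reach, as a shift and turn from the pose commanded when the call began, along the tool's axes at that moment; what a row does not reach only later rows make up. A row lasts 1/10 s, in which the tool goes at most 50 mm and 8.59 degrees, less where a joint would pass 70% of its speed; a pose out of reach is approached as far as the arm can. A call with a gripper value outside its range is refused whole. The fingers move at their own pace and stop on an object; "grip_force" is the grip in N (left out, the last holds). Time passes only in rows, so rows that repeat a pose let the fingers close. It gives the time, the measured TCP pose, the force, the opening and the grip force at its end, in the units of the state.
- robot.read_state(): the state, without advancing time (a new reading comes with each control period).
- robot.read_camera(name): name is "scene" or "top" or "wrist"; returns the picture (384x512x3 uint8, blue, green, red); there is no depth.
- robot.camera_model(name): a dict with "fx", "fy", "cx", "cy" (pixels), "eye" and "rotation" of the camera in the world. Camera axes: x right, y down, z forward; pixel columns grow to the right and rows downward; lengths in m; the calibration is good to about 2 mm. A picture is of the moment at which its call begins: read the wrist's pose just before it. camera_model takes no time and is no camera call; for the wrist camera it gives the pose at the moment of the call.
- robot.close_job(): hands the job in; it is judged then, once.
The state is a dict: "t": time; "q": joint angles; "dq": joint speeds; "joint_torque": joint torques, N m; "tool_pos": TCP position; "orientation": TCP orientation; "force": force on the tool from outside, world axes, zero at the start; "wrist_torque": the same for the moment, N m; "opening": finger opening in m; "gripper_force": force on a finger pad.
Only numpy, scipy, OpenCV 4.12 (cv2) and the standard library are available. Lean on these libraries where they do the work, as an engineer would, in place of code of your own. Each camera call takes 0.05 s, during which the arm holds its last target. There are 200 camera calls.

### The job

First swing the yellow hasp up off the mould's catch and back past upright, so that it stays leaning well clear of the pocket. Then take the core by its red rib, lift it over the upright blade-mould half without bumping that, and bring it over the pocket: level, centred, square with the pocket, and hovering with a gap of about 10 mm between its underside and the mould's top, never touching the mould. Finish while still holding the core there, quite still, so the gap can be checked; leave the tin, the tape and the hammer where they are.

Things in the scene. Friction and masses are not known exactly. Their poses are not given: they have to be found in the camera images.
- mould: Root mould: aluminium block fixed to the bench left or right of the divider, 100 mm in its x, 134 mm in y, 50 mm high, turned up to 0.3 rad. In its top a pocket 45 mm (x) by 73 mm (y), 24 mm deep. Origin at the centre of its underside; z up; -x is its front, roughly towards the robot. The yellow hasp lies across its top along x; behind, two hinge lugs rise 9 mm above the top.
- pocket (a point): Centre of the pocket's mouth, on the mould's top face, 50 mm above the bench; axes as the mould's. The catch, a 6 mm steel post standing 10 mm above the top face, is 40 mm in front (-x) of this point.
- hasp (a joint): Angle of the yellow hasp, a strap 20 mm wide, 5 mm thick, reaching 146 mm from its hinge. 0 = flat across the pocket with its slot over the catch, pointing to the mould's -x, underside 1 mm above the mould; it swings up and over to the mould's +x (rear): 1.57 = upright, 2.6 = its stop. Starts at 0 to 0.3. The hinge is slightly stiff (0.1 N m): the hasp stays where it is left.
- hasp_tab (a point): Middle of the hasp's end tab, 128 mm from the hinge along the strap, 18 mm from its free end. With the hasp shut it overhangs the mould's front face by 18 mm, 53.5 mm above the bench with nothing under it, so the 20 mm wide tab can be pinched from above across its width (along the mould's y). Its x axis points along the strap to the hinge.
- hasp_hinge (a point): A point on the hinge axis of the hasp, at the rear of the mould, 60 mm in +x from the pocket's centre and 53.5 mm above the bench; the axis runs along the mould's y. Axes as the mould's.
- core: Loose core: aluminium block 42 mm in its x, 70 mm in y, 28 mm high, with a red grip rib upright along the middle of its top, 14 mm thick (x), 44 mm long (y), 35 mm high (top at 63 mm). About 0.3 kg, on the bench on the other side of the divider from the mould, turned up to 0.5 rad. Origin at the centre of its underside, z up. Fits the pocket either way round.
- divider: A propeller-blade mould half standing on its long edge, fixed to the bench between the core and the mould: an aluminium bar 320 mm long (its x, about along the world's x), 40 mm thick (y), 100 mm high. Origin at the centre of its underside.
- tin: Bystander: closed resin tin with a blue band, 60 mm in diameter, 95 mm high, standing. Origin at the centre of its underside.
- tape: Bystander: blue roll of tape lying flat, 88 mm outside, 60 mm inside diameter, 25 mm high. Origin at the centre of its underside.
- hammer: Bystander: hammer 280 mm long lying beyond the divider's far end, crosswise. Origin under the middle of its length.
Not all that is in view belongs to the job. What is shaped like the mould but black or turquoise is not meant.

How it is judged:
On the way, in this order (a step that is already met when the one before it is completed fails the run):
1. the hasp is swung back past upright (over 1.75 rad) while the core still stands where it was (value of joint hasp above 1.75 rad and distance of core from where it was at the start of the episode below 0.02 m), for 0.1 s.
2. the core passes over the divider, its underside above the divider's top (y of core in the frame of divider between -0.05 and 0.05 m and x of core in the frame of divider between -0.18 and 0.18 m and height (world z) of core above 0.1 m).
3. the core hovers over the pocket, held (value of joint hasp above 1.75 rad and horizontal distance between core and pocket below 0.008 m and z of core in the frame of pocket between 0.003 and 0.02 m and angle between the x axis of core and the x axis of mould, either way round below 0.12 rad and angle between core's own z axis and vertical below 0.12 rad and linear speed of core below 0.02 m/s and angular speed of core below 0.2 rad/s and contact force between core and the fingers above 1 N and contact force between core and mould below 0.2 N and contact force between each of the arm, the fingers and mould below 0.5 N), for 0.2 s.
At the end, for the whole second after the job is handed in: The hasp is open beyond 1.75 rad; the gripper holds the core, at rest, its underside 3 to 20 mm above the mould's top, within 8 mm of the pocket's centre, square with the pocket and upright within 0.12 rad; neither core nor gripper touches the mould (all of step 3); the arm keeps its last pose, push and grip.
It fails at once if the core touches the mould (contact force between core and mould above 0.5 N).
It fails at once if the divider is bumped (contact force between any of core, the fingers, the arm and divider above 1 N).
It fails at once if a bystander is moved by over 20 mm or the tin tips over (distance of any of tin, tape, hammer from where it was at the start of the episode above 0.02 m or angle between tin's own z axis and vertical above 0.3 rad).
It also fails if it takes over 64 s, if anything falls off the work surface, if the arm or the gripper's body presses on something with over 40 N, if the wrist force passes 120 N, or if a joint passes its speed limit or range.

## Working session

There is one attempt and no reset: what is moved stays moved. The work goes in short steps, Python scripts to look and compute and a tool call to move; the robot and the scene stay as the last step left them, time stands still between calls to the robot, and variables do not carry over. Pictures are saved under pics/ and viewed, at most 10 in all, crops included, and the job is handed in when it is done.

Besides the shell and the picture viewer there is one more tool, called after "Emit:" as a command line: name --argument value ..., lists and objects as JSON in quotes. arm_command: Moves the arm, as the interface text tells. Its arguments: {"type":"object","properties":{"increments":{"type":"string"},"grip_force":{"type":"number"}},"required":["increments"]}

```bash
mkdir -p pics; ls
python3 - <<'E'
from plant import robot
import cv2
s=robot.read_state(); print(s)
for n in("scene","top"):
    im=robot.read_camera(n); cv2.imwrite(f"pics/{n}0.png",im)
    m=robot.camera_model(n); print(n,m)
a=cv2.imread("pics/scene0.png");b=cv2.imread("pics/top0.png")
cv2.imwrite("pics/both0.png",cv2.vconcat([a,b])[:, :])
E
```

```text
pics
{'t': 0.0, 'q': array([-1.42038894e+00,  1.31190004e-01,  1.48928382e+00,  4.90636608e-06,
        1.52297704e+00, -8.54060758e-02]), 'dq': array([ 0.00054003, -0.00088802,  0.00090746, -0.00145902,  0.00057502,
        0.00016877]), 'joint_torque': array([ 1.79442675e-03, -5.59847403e+01, -4.91749191e+01,  7.70273223e-02,
        3.60258424e-02, -1.36562662e-04]), 'tool_pos': array([ 0.14012169, -0.58287151,  0.24256768]), 'orientation': array([-3.11793629e+00, -3.69338395e-01,  8.71028985e-05]), 'force': array([-0.1969225 , -0.89083061,  0.50414078]), 'wrist_torque': array([ 0.01963178,  0.01570995, -0.01862674]), 'gripper_force': 0.0, 'opening': 0.09297634974115855}
scene {'fx': 390.5976984907002, 'fy': 390.5976984907002, 'cx': 249.72721099007703, 'cy': 187.38400120101858, 'eye': array([ 0.95470451, -0.40501741,  0.89264975]), 'rotation': array([-2.37550996, -0.82503497,  0.27565012])}
top {'fx': 385.6026011227208, 'fy': 385.6026011227208, 'cx': 252.07866350639176, 'cy': 197.5634587114237, 'eye': array([0.46485043, 0.0780399 , 1.00027072]), 'rotation': array([-2.18849254,  2.14350518, -0.14970141])}
```

View pics/scene0.png

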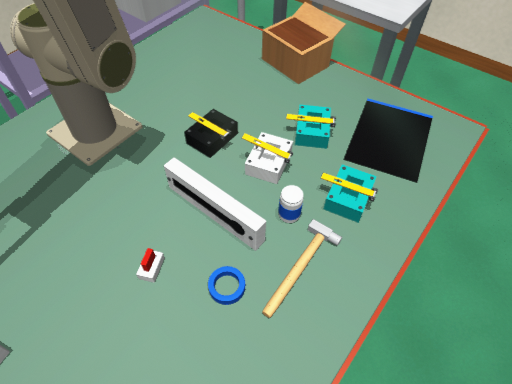

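View pics/top0.png

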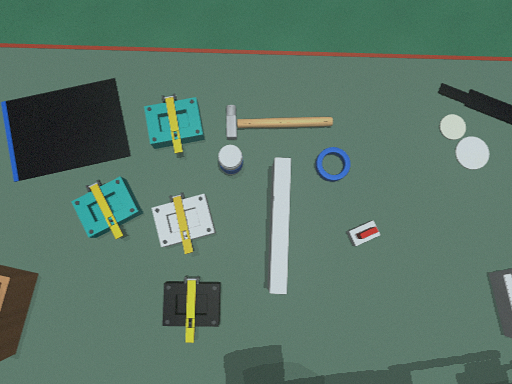

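Candidates for the mould in the top view are white/aluminium (183,220), black (191,304), and turquoise (174,122) and (105,207). The white one matches the description. The core with the red rib is at (365,233), the divider at (281,225), the tin at (230,158), the tape at (333,163) and the hammer at (280,123).

```bash
cat > h.py <<'E'
import numpy as np, cv2
from scipy.spatial.transform import Rotation as R
from plant import robot
def onplane(m,uv,z):
    uv=np.atleast_2d(uv).astype(float)
    d=np.c_[(uv[:,0]-m["cx"])/m["fx"],(uv[:,1]-m["cy"])/m["fy"],np.ones(len(uv))]
    d=d@R.from_rotvec(m["rotation"]).as_matrix().T
    return m["eye"]+d*((z-m["eye"][2])/d[:,2])[:,None]
def proj(m,p):
    c=(np.atleast_2d(p)-m["eye"])@R.from_rotvec(m["rotation"]).as_matrix()
    return np.c_[c[:,0]/c[:,2]*m["fx"]+m["cx"],c[:,1]/c[:,2]*m["fy"]+m["cy"]]
def masks(im):
    h=cv2.cvtColor(im,cv2.COLOR_BGR2HSV)
    w=cv2.inRange(h,(0,0,130),(180,50,255)); y=cv2.inRange(h,(22,150,100),(34,255,255))
    r=cv2.inRange(h,(0,150,80),(8,255,255))|cv2.inRange(h,(172,150,80),(180,255,255))
    return w,y,r
def blob(mask,c,rad):
    k=np.zeros_like(mask);cv2.circle(k,c,rad,255,-1); return mask&k
def rect(m,mask,z):
    ys,xs=np.nonzero(mask); P=onplane(m,np.c_[xs,ys],z)[:,:2]
    (c,s,a)=cv2.minAreaRect((P*1000).astype(np.float32)); return np.round(c,1),np.round(s,1),round(a,1)
E
python3 - <<'E'
from h import *
a=cv2.imread("pics/top0.png");m=robot.camera_model("top");w,y,r=masks(a)
print("mould",rect(m,blob(w|y,(183,220),24),.05), rect(m,blob(w,(183,220),40),.05))
print("hasp",rect(m,blob(y,(183,225),40),.055))
print("core",rect(m,blob(w|r,(365,233),25),.028)); print("rib",rect(m,blob(r,(365,233),25),.063))
print("div",rect(m,blob(w,(281,225),75),.1))
for c in((230,158),):print("tin",rect(m,blob(w,c,18),.095))
s=cv2.imread("pics/scene0.png")
c1=cv2.resize(a[180:265,140:225],None,fx=5,fy=5,interpolation=2); c2=cv2.resize(s[115:200,225:310],None,fx=4.,fy=5,interpolation=2)
cv2.imwrite("pics/crop1.png",cv2.hconcat([c1,c2]))
E
```

```text
mould (array([522.5, 232.4]), array([115.8, 113.5]), 46.4) (array([528.9, 235.9]), array([114.1, 137.6]), 16.6)
hasp (array([511.3, 232.7]), array([139.7,  19. ]), 15.3)
core (array([ 500.7, -221.9]), array([42.3, 71.3]), 25.0)
rib (array([ 500.8, -220.4]), array([12.5, 42.3]), 25.0)
div (array([518.2,  13.5]), array([319.6, 266. ]), 43.2)
tin (array([675.3, 119.9]), array([57.8, 56.9]), 28.3)
```

View pics/crop1.png

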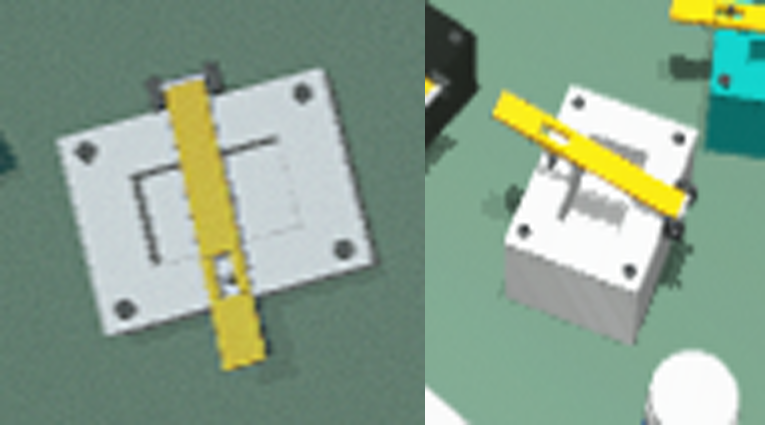

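The crop confirms the white mould. Its four top corners, four screws and pocket are visible in the left panel, and the hasp is slightly raised with its free end at about (243,365) there. Next I'll compute the exact corners and hasp angle.

Run:
```python
from h import *
m=robot.camera_model("top");s=robot.camera_model("scene")
f=lambda L:(np.array(L)+.5)/5-.5+[140,180]
for n,L in(("corn",[(58,140),(323,70),(375,262),(105,333)]),("scr",[(87,152),(303,93),(345,248),(125,308)])):
    P=onplane(m,f(L),.05)[:,:2]*1000; print(n,P.mean(0),[np.round(np.linalg.norm(P[i]-P[i-1]),1) for i in range(4)])
    d=P[0]-P[3]+P[1]-P[2]; print(np.degrees(np.arctan2(d[1],d[0])), [np.round(np.degrees(np.arctan2(*(P[i]-P[j])[::-1])),1) for i,j in((0,3),(1,2),(0,1),(3,2))])
c=lambda L:np.array([[225+(u-425+.5)/4-.5,115+(v+.5)/5-.5] for u,v in L])
L=[(147,98),(225,70),(0,0)]
P=onplane(s,c([(571,85),(697,130),(634,293),(505,240)]),.05)[:,:2]*1000;print("scene",P.mean(0),P.round())
# tip by two rays
def ray(m,uv): p=onplane(m,uv,0)[0]-m["eye"]; return p/np.linalg.norm(p)
a=ray(m,f([(243,364)])[0]);b=ray(s,c([(497,105)])[0])
k=np.linalg.lstsq(np.c_[a,-b],s["eye"]-m["eye"],rcond=None)[0]; A=m["eye"]+k[0]*a;B=s["eye"]+k[1]*b;print("tip",A,B)
img=cv2.imread("pics/top0.png");w,_,_=masks(img);q=blob(w,(281,225),75);q[:,:262]=0;q[:,300:]=0;print("div",rect(m,q,.1))
```

```text
corn [522.7546037  233.12727607] [np.float64(97.8), np.float64(134.5), np.float64(98.7), np.float64(135.4)]
16.67406870997159 [np.float64(16.4), np.float64(16.9), np.float64(106.3), np.float64(105.9)]
scr [523.12941876 233.31287   ] [np.float64(79.1), np.float64(109.7), np.float64(79.6), np.float64(110.7)]
16.679353643350296 [np.float64(16.3), np.float64(17.0), np.float64(106.7), np.float64(106.5)]
scene [522.39097688 234.5911855 ] [[455. 285.]
 [552. 313.]
 [589. 183.]
 [494. 157.]]
tip [0.44427418 0.21150935 0.08435993] [0.44372221 0.21096332 0.08429276]
div (array([515.1,  -2.3]), array([ 41. , 318.3]), 88.6)
```

Emit:
arm_command --increments "0 42 -24 0 -0.01;0 84 -48 0 -0.02;0 126 -72 0 -0.03;0 168 -96 0 -0.04;0 210 -120 0 -0.052"

```text
t: 0.6
tool_pos: [0.3172, -0.416, 0.2432]
orientation: [-3.109, -0.451, 0.0]
force: [0.5, 0.1, 0.5]
opening: 0.0931
gripper_force: 0.0
```

```bash
cat > go.py <<'E'
import sys
from h import *
def delta(x,y,z,yaw):
    s=robot.read_state(); M=R.from_rotvec(s["orientation"]).as_matrix(); d=M.T@(np.array([x,y,z])-s["tool_pos"])*1000
    y0=np.arctan2(M[1,0],M[0,0]); t=-(yaw-y0); t=(t+np.pi/2)%np.pi-np.pi/2
    print("t",round(s["t"],2),"pos",s["tool_pos"].round(4),"yaw",y0.round(4),"tilt",np.degrees(np.arccos(-M[2,2])).round(2),"q",s["q"].round(2),"F",s["force"].round(1),"op",round(s["opening"],4),"gf",round(s["gripper_force"],1))
    print("dxyz mm",d.round(1),"turn",round(t,4))
if __name__=="__main__": delta(*map(float,sys.argv[1:5]))
E
python3 go.py .46 .215 .2 .288
```

```text
t 0.6 pos [ 0.3172 -0.416   0.2432] yaw 0.2878 tilt 0.03 q [-1.02 -0.08  1.7   0.    1.52  0.27] F [0.5 0.1 0.5] op 0.0931 gf 0.0
dxyz mm [ 316.  -564.5   43.5] turn -0.0002
```

Emit:
arm_command --increments "0 22 -38 0 0;0 44 -76 0 0;0 66 -114 0 0;0 88 -152 0 0;0 110 -190 0 0"

```text
t: 1.1
tool_pos: [0.3678, -0.2025, 0.2433]
orientation: [-3.109, -0.45, 0.0]
force: [0.4, 0.3, 0.4]
opening: 0.0931
gripper_force: 0.0
```

Emit:
arm_command --increments "0 22 -38 0 0;0 44 -76 0 0;0 66 -114 0 0;0 88 -152 0 0;0 110 -190 0 0"

```text
t: 1.6
tool_pos: [0.4193, 0.011, 0.2435]
orientation: [3.109, 0.45, 0.0]
force: [0.6, -0.1, 0.0]
opening: 0.0931
gripper_force: 0.0
```

Emit:
arm_command --increments "0 20 -38 0 0;0 40 -76 0 0;0 60 -114 0 0;0 80 -152 0 0;0 95 -182 10 0"

```text
t: 2.1
tool_pos: [0.4594, 0.2133, 0.2345]
orientation: [-3.108, -0.452, -0.003]
force: [1.2, -0.3, -0.4]
opening: 0.0932
gripper_force: 0.0
```

Emit:
arm_command --increments "0 0 0 10 0;0 0 0 20 0"

```text
t: 2.3
tool_pos: [0.4584, 0.2111, 0.2125]
orientation: [3.108, 0.453, -0.002]
force: [0.1, -0.5, -0.6]
opening: 0.093
gripper_force: 0.0
```

```bash
python3 go.py .4602 .2151 .085 .288
python3 - <<'E'
from h import *
m=robot.camera_model("wrist");im=robot.read_camera("wrist");cv2.imwrite("pics/w1.png",im)
w,y,r=masks(im)
n,l,st,ct=cv2.connectedComponentsWithStats(y);print(st,ct.round(),m)
H=np.array([.5803,.2509,.0535]);ux=np.array([.958,.286,0])
for a in(.1,.2,.3):
    d=-ux*np.cos(a)+np.array([0,0,np.sin(a)]); print(a,proj(m,[H+d*.146,H+d*.128,H]).round())
print(proj(m,[[.5228,.2338,.05]]).round())
E
```

```text
t 2.3 pos [0.4584 0.2111 0.2125] yaw 0.2897 tilt 0.08 q [ 0.33 -0.11  1.79 -0.    1.47  1.61] F [ 0.1 -0.5 -0.6] op 0.093 gf 0.0
dxyz mm [  3.1  -3.4 127.5] turn 0.0017
[[     0      0    512    384 192500]
 [    42      0     65    120   2242]
 [   239     57     21     68   1172]
 [   259    182      1      1      1]
 [   240    191      1      1      1]
 [   252    202      1      1      1]
 [   216    244     28     46    691]] [[258. 193.]
 [ 74.  56.]
 [249.  89.]
 [259. 182.]
 [240. 191.]
 [252. 202.]
 [231. 267.]] {'fx': 278.8953510614866, 'fy': 278.8953510614866, 'cx': 254.84333775503268, 'cy': 188.89455446726083, 'eye': array([0.53871149, 0.23384895, 0.35420132]), 'rotation': array([ 2.31459761, -1.72486478, -0.26371938])}
0.1 [[251. 198.]
 [251. 182.]
 [250.  54.]]
0.2 [[251. 201.]
 [251. 184.]
 [250.  54.]]
0.3 [[250. 203.]
 [250. 184.]
 [250.  54.]]
[[251. 117.]]
```

View pics/w1.png

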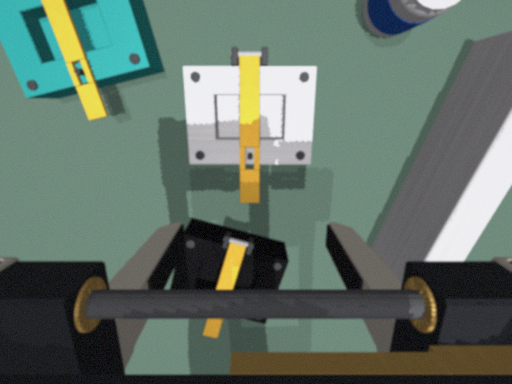

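The wrist view shows the white mould's hasp with its tip at (250,202). That matches the prediction for about 0.2 rad, and the pocket centre is at (250,117). I'll descend and pinch the tab.

Emit:
arm_command --increments "0 3 -3 25 0;0 3 -3 50 0;0 3 -3 75 0;0 3 -3 100 0;0 3 -3 125 0"

```text
t: 2.85
tool_pos: [0.4609, 0.2128, 0.0877]
orientation: [3.109, 0.448, 0.0]
force: [0.1, -0.9, -0.1]
opening: 0.0927
gripper_force: 0.0
```

```bash
python3 go.py .4602 .2151 .085 .288
python3 - <<'E'
from h import *
m=robot.camera_model("wrist");im=robot.read_camera("wrist");cv2.imwrite("pics/w2.png",im)
w,y,r=masks(im);n,l,st,ct=cv2.connectedComponentsWithStats(y);print(st[st[:,4]>100])
s=robot.read_state();print(proj(m,[s["tool_pos"],s["tool_pos"]+[0,0,-.006]]))
H=np.array([.5803,.2509,.0535]);ux=np.array([.958,.286,0])
for a in(.1,.2,.3):
    d=-ux*np.cos(a)+np.array([0,0,np.sin(a)]); print(a,proj(m,[H+d*.146,H+d*.128,H]).round())
E
```

```text
t 2.85 pos [0.4609 0.2128 0.0877] yaw 0.2859 tilt 0.02 q [ 0.33  0.02  1.9  -0.    1.22  1.62] F [ 0.1 -0.9 -0.1] op 0.0927 gf 0.0
dxyz mm [-0.  -2.4  2.7] turn -0.0021
[[     0      0    512    384 191563]
 [   228     26     37    125   4120]
 [   206    327     34     48    887]]
[[253.19542381 254.25323418]
 [253.25143558 249.15797953]]
0.1 [[250. 265.]
 [250. 239.]
 [248.  23.]]
0.2 [[249. 275.]
 [249. 246.]
 [248.  23.]]
0.3 [[249. 285.]
 [249. 252.]
 [248.  23.]]
```

Emit:
arm_command --increments "0 0 -2 3 0;0.5 0 -2 3 0;1 0 -2 3 0;1 0 -2 3 0;1 0 -2 3 0" --grip_force 15

```text
t: 3.4
tool_pos: [0.461, 0.2165, 0.0867]
orientation: [-3.109, -0.451, -0.003]
force: [-0.4, 0.1, -0.1]
opening: 0.0657
gripper_force: 0.0
```

Emit:
arm_command --increments "1 0 0 0 0;1 0 0 0 0;1 0 0 0 0;1 0 0 0 0;1 0 0 0 0"

```text
t: 3.9
tool_pos: [0.4603, 0.2163, 0.0856]
orientation: [3.109, 0.451, -0.0]
force: [0.2, -0.5, -0.1]
opening: 0.0255
gripper_force: 0.0
```

```bash
python3 go.py .4602 .2151 .085 .288
python3 - <<'E'
from h import *
m=robot.camera_model("wrist");im=robot.read_camera("wrist");cv2.imwrite("pics/w3.png",im)
E
```

```text
t 3.9 pos [0.4603 0.2163 0.0856] yaw 0.2878 tilt 0.01 q [ 0.34  0.02  1.9  -0.    1.22  1.62] F [ 0.2 -0.5 -0.1] op 0.0255 gf 0.0
dxyz mm [-0.4  1.1  0.6] turn -0.0002
```

View pics/w3.png

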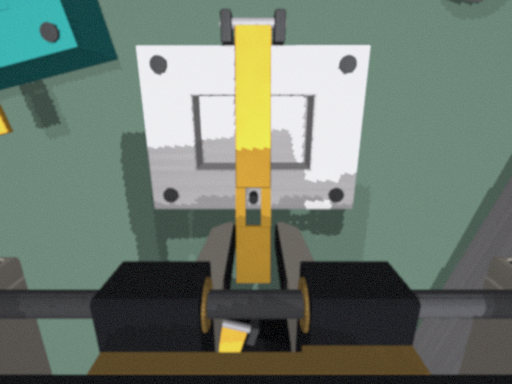

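The tab sits between the fingers, with the strap centred at column 253 and its tip at row 282. I'll finish closing and refine the pocket from its corners.

Emit:
arm_command --increments "1 0 0 0 0;1 0 0 0 0;1 0 0 0 0"

```text
t: 4.25
tool_pos: [0.46, 0.2172, 0.0856]
orientation: [-3.107, -0.451, 0.0]
force: [-2.2, 5.3, -0.8]
opening: 0.0199
gripper_force: 15.0
```

```bash
python3 go.py .4602 .2151 .085 .288
python3 - <<'E'
from h import *
m=robot.camera_model("wrist")
for L in ([(138,45),(369,45),(355,209),(153,209)],[(158,64),(347,64),(336,195),(171,195)]):
    P=onplane(m,L,.05)[:,:2]*1000;print(P.mean(0).round(1),[round(float(np.linalg.norm(P[i]-P[i-1])),1) for i in range(4)],[np.round(np.degrees(np.arctan2(*(P[i]-P[j])[::-1])),1) for i,j in((0,3),(1,2),(0,1),(3,2))])
    c=[np.cross(np.r_[L[0],1],np.r_[L[2],1]),np.cross(np.r_[L[1],1],np.r_[L[3],1])];x=np.cross(*c);print((x/x[2])[:2])
E
```

```text
t 4.25 pos [0.46   0.2172 0.0856] yaw 0.288 tilt 0.1 q [0.34 0.02 1.9  0.   1.22 1.62] F [-2.2  5.3 -0.8] op 0.0199 gf 15.0
dxyz mm [-0.4  2.1  0.6] turn -0.0
[521.5 235.1] [101.0, 132.6, 100.8, 137.7] [np.float64(15.2), np.float64(18.1), np.float64(106.5), np.float64(106.6)]
[253.76674365 132.49191686]
[521.4 235.6] [80.8, 110.5, 80.7, 110.7] [np.float64(16.8), np.float64(16.9), np.float64(106.5), np.float64(106.6)]
[253.03389831 133.94067797]
```

Emit:
arm_command --increments "1 5 0 -18 0;1 13 0 -35 0;1 23 0 -51 0;1 36 0 -65 0;1 50.5 0 -77.5 0"

```text
t: 4.75
tool_pos: [0.5082, 0.2316, 0.1632]
orientation: [-3.108, -0.451, 0.002]
force: [0.5, 5.5, -6.4]
opening: 0.0196
gripper_force: 15.0
```

Emit:
arm_command --increments "1 16 0 -10 0;1 34 0 -17 0;1 52.5 0 -22 0;1 71.5 0 -24 0;1 90.5 0 -22.5 0"

```text
t: 5.25
tool_pos: [0.5958, 0.2576, 0.1864]
orientation: [-3.107, -0.451, 0.0]
force: [-3.3, 4.5, 3.1]
opening: 0.0198
gripper_force: 15.0
```

```bash
python3 go.py .6196 .2642 .1816 .288
```

```text
t 5.25 pos [0.5958 0.2576 0.1864] yaw 0.2885 tilt 0.09 q [0.33 0.29 1.41 0.   1.44 1.61] F [-3.3  4.5  3.1] op 0.0198 gf 15.0
dxyz mm [24.7  0.4  4.8] turn 0.0005
```

Swinging well, about 1.7 rad. I'll continue to about 2.3.

Emit:
arm_command --increments "1 19 0 4 0;1 36 0 10.5 0;1 53 0 19.5 0;1 68 0 31 0;1 68 0 31 0"

```text
t: 5.75
tool_pos: [0.6642, 0.2778, 0.1564]
orientation: [-3.106, -0.451, -0.011]
force: [5.2, 5.6, 8.5]
opening: 0.0195
gripper_force: 15.0
```

Emit:
arm_command --increments "0.5 0 0 0 0;0.3 0 0 0 0;0.3 0 0 0 0;0.3 0 0 0 0;0.3 0 0 0 0"

```text
t: 6.25
tool_pos: [0.6604, 0.2754, 0.1543]
orientation: [3.109, 0.45, -0.001]
force: [-0.2, -0.4, 0.9]
opening: 0.0552
gripper_force: 0.0
```

```bash
python3 go.py .5 -.22 .2 2.0
```

```text
t 6.25 pos [0.6604 0.2754 0.1543] yaw 0.2877 tilt 0.04 q [ 0.32  0.49  1.22 -0.    1.43  1.61] F [-0.2 -0.4  0.9] op 0.0552 gf 0.0
dxyz mm [-294.4  429.5  -45.4] turn 1.4293
```

Emit:
arm_command --increments "0.2 0 0 -40 0;0.1 0 0 -80 0;0 -28 41 -80 -0.14;0 -56 82 -80 -0.28;0 -84 123 -80 -0.42"

```text
t: 6.75
tool_pos: [0.6145, 0.1327, 0.235]
orientation: [2.943, 1.099, 0.001]
force: [0.2, -0.5, 0.1]
opening: 0.0919
gripper_force: 0.0
```

```bash
python3 - <<'E'
from h import *
im=robot.read_camera("top");cv2.imwrite("pics/top1.png",im)
m=robot.camera_model("top");w,y,r=masks(im)
print("core",rect(m,blob(w|r,(365,233),25),.028),"rib",rect(m,blob(r,(365,233),25),.063))
print("hasp px",cv2.boundingRect(blob(y,(183,200),35)))
E
python3 go.py .5 -.22 .2 2.0
```

```text
core (array([ 500.7, -221.9]), array([42.2, 71.3]), 24.7) rib (array([ 500.8, -220.4]), array([12.5, 42.3]), 25.0)
hasp px (173, 191, 5, 6)
t 6.8 pos [0.6125 0.1255 0.234 ] yaw 0.7256 tilt 0.28 q [ 0.12  0.21  1.42 -0.    1.52  0.97] F [ 2.6 -3.3  0.3] op 0.0924 gf 0.0
dxyz mm [-313.2  183.8   35.8] turn -1.2744
```

Emit:
arm_command --increments "0 -35 20 0 -0.14;0 -70 41 0 -0.28;0 -105 62 0 -0.42;0 -140 82 0 -0.56;0 -170 100 0 -0.7"

```text
t: 7.3
tool_pos: [0.55, -0.0544, 0.2348]
orientation: [2.389, 2.039, -0.0]
force: [-0.2, -0.6, -0.1]
opening: 0.093
gripper_force: 0.0
```

```bash
python3 go.py .5007 -.2215 .2 2.007
```

```text
t 7.3 pos [ 0.55   -0.0544  0.2348] yaw 1.4129 tilt 0.02 q [-0.19  0.01  1.63 -0.    1.5  -0.03] F [-0.2 -0.6 -0.1] op 0.093 gf 0.0
dxyz mm [-172.7  -22.4   34.8] turn -0.5941
```

Emit:
arm_command --increments "0 -40 -5 0 -0.14;0 -80 -10 0 -0.28;0 -120 -15 0 -0.42;0 -160 -21 0 -0.56;0 -172 -22 10 -0.59"

```text
t: 7.8
tool_pos: [0.5006, -0.2226, 0.2262]
orientation: [1.695, 2.641, -0.002]
force: [0.9, 0.8, 0.4]
opening: 0.0927
gripper_force: 0.0
```

Emit:
arm_command --increments "0 0 0 10 0;0 0 0 10 0"

```text
t: 8.0
tool_pos: [0.5004, -0.218, 0.2126]
orientation: [-1.701, -2.637, -0.0]
force: [-0.2, -0.1, -0.1]
opening: 0.0926
gripper_force: 0.0
```

```bash
python3 - <<'E'
from h import *
m=robot.camera_model("wrist");im=robot.read_camera("wrist");cv2.imwrite("pics/w4.png",im)
w,y,r=masks(im);rr=r.copy();n,l,st,ct=cv2.connectedComponentsWithStats(r);i=1+st[1:,4].argmax();print(st[i],rect(m,(l==i).astype(np.uint8),.063))
s=robot.read_state();print(proj(m,[[.5007,-.2215,.063]]), proj(m,[s["tool_pos"]*[1,1,0]+[0,0,.063]]))
E
python3 go.py .5007 -.2215 .057 2.007
```

```text
[249 160  10  43 410] (array([ 498.6, -218.5]), array([ 9.9, 47.3]), 24.5)
[[254.07974106 184.65532202]] [[255.68947823 181.63425337]]
t 8.05 pos [ 0.5009 -0.2177  0.2135] yaw 1.9968 tilt 0.14 q [-0.5   0.    1.68  0.    1.46 -0.93] F [-0.1  0.2 -0.6] op 0.0929 gf 0.0
dxyz mm [ -3.8  -1.6 156.5] turn -0.0102
```

View pics/w4.png

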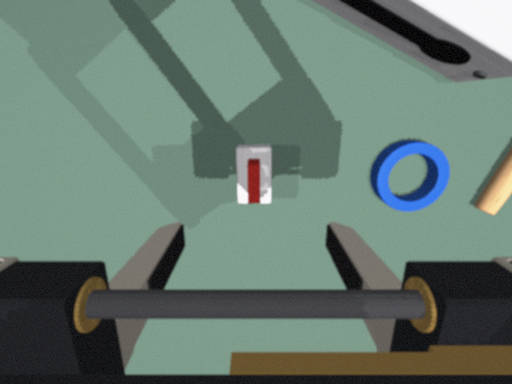

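The rib is centred at (254,181) and square to the fingers, and no other object is near. I'll descend and grip.

Emit:
arm_command --increments "0 -3 -1 35 -0.01;0 -3 -1 70 -0.01;0 -3 -1 105 -0.01;0 -3 -1 135 -0.01;0 -3 -1 140 -0.01"

```text
t: 8.55
tool_pos: [0.4995, -0.2192, 0.0707]
orientation: [-1.682, -2.645, 0.0]
force: [-0.6, 0.2, 0.3]
opening: 0.093
gripper_force: 0.0
```

```bash
python3 go.py .5005 -.221 .057 2.005
```

```text
t 8.55 pos [ 0.4995 -0.2192  0.0707] yaw 2.0088 tilt 0.4 q [-0.51  0.14  1.8   0.    1.2  -0.95] F [-0.6  0.2  0.3] op 0.093 gf 0.0
dxyz mm [-2.2  0.2 13.7] turn 0.0038
```

Emit:
arm_command --increments "0.3 -1.5 0 14 0;0.6 -1.5 0 14 0;1 -1.5 0 14 0;1 -1.5 0 14 0;1 -1.5 0 14 0" --grip_force 30

```text
t: 9.05
tool_pos: [0.5031, -0.2238, 0.0619]
orientation: [1.686, 2.648, 0.0]
force: [0.9, -0.5, 0.3]
opening: 0.0574
gripper_force: 0.0
```

Emit:
arm_command --increments "1 0 0 0 0;1 0 0 0 0;1 0 0 0 0;1 0 0 0 0;1 0 0 0 0"

```text
t: 9.55
tool_pos: [0.5023, -0.2234, 0.0606]
orientation: [-1.687, -2.65, 0.0]
force: [0.0, -0.3, -0.0]
opening: 0.0176
gripper_force: 0.0
```

Emit:
arm_command --increments "1 0 0 0 0;1 0 0 0 0;1 0 0 0 0"

```text
t: 9.85
tool_pos: [0.502, -0.2233, 0.0604]
orientation: [-1.687, -2.65, 0.0]
force: [-0.7, -0.4, -2.0]
opening: 0.0139
gripper_force: 30.0
```

```bash
python3 go.py .5005 -.221 .057 2.005
```

```text
t 9.85 pos [ 0.502  -0.2233  0.0604] yaw 2.0078 tilt 0.03 q [-0.51  0.16  1.8  -0.    1.18 -0.95] F [-0.7 -0.4 -2. ] op 0.0139 gf 30.0
dxyz mm [ 2.7 -0.4  3.4] turn 0.0028
```

Emit:
arm_command --increments "1 0 0 -10 0;1 0 0 -35 0;1 0 0 -70 0;1 0 0 -105 0;1 0 0 -130 0"

```text
t: 10.35
tool_pos: [0.5029, -0.2235, 0.1939]
orientation: [1.686, 2.648, 0.001]
force: [1.7, 0.1, -3.0]
opening: 0.0143
gripper_force: 30.0
```

Emit:
arm_command --increments "1 0 0 -15 0;1 0 0 -25 0;1 0 0 -25 0"

```text
t: 10.65
tool_pos: [0.5027, -0.2235, 0.2166]
orientation: [1.686, 2.649, 0.0]
force: [-0.7, 0.2, -2.8]
opening: 0.0138
gripper_force: 30.0
```

```bash
python3 go.py .5 .1 .21 1.95; python3 go.py .522 .235 .21 1.862
```

```text
t 10.65 pos [ 0.5027 -0.2235  0.2166] yaw 2.0079 tilt 0.09 q [-0.51  0.01  1.67  0.    1.47 -0.95] F [-0.7  0.2 -2.8] op 0.0138 gf 30.0
dxyz mm [294.3 134.5   6.4] turn 0.0579
t 10.65 pos [ 0.5027 -0.2235  0.2166] yaw 2.0079 tilt 0.09 q [-0.51  0.01  1.67  0.    1.47 -0.95] F [-0.7  0.2 -2.8] op 0.0138 gf 30.0
dxyz mm [407.3 211.5   6.3] turn 0.1459
```

Emit:
arm_command --increments "1 18 9 0 0;1 50 26 0 0;1 86 45 0 0;1 122 63 0 0;1 158 82 0 0"

```text
t: 11.15
tool_pos: [0.5085, -0.0439, 0.2134]
orientation: [-1.686, -2.647, 0.002]
force: [0.9, 0.6, -4.1]
opening: 0.014
gripper_force: 30.0
```

Emit:
arm_command --increments "1 36 19 0 0;1 72 37 0 0;1 108 56 0 0;1 144 75 0 0;1 175 91 0 0"

```text
t: 11.65
tool_pos: [0.5168, 0.1535, 0.2134]
orientation: [-1.685, -2.649, 0.003]
force: [1.4, -0.8, -3.2]
opening: 0.0139
gripper_force: 30.0
```

Emit:
arm_command --increments "1 25 13 0 0.03;1 45 23 0 0.06;1 60 31 0 0.1;1 68 35 0 0.14;1 68 35 0 0.14"

```text
t: 12.15
tool_pos: [0.5199, 0.2289, 0.2133]
orientation: [-1.866, -2.525, 0.004]
force: [-0.5, 0.0, -3.2]
opening: 0.0137
gripper_force: 30.0
```

Emit:
arm_command --increments "1 0 0 0 0;1 0 0 0 0"

```text
t: 12.35
tool_pos: [0.5207, 0.2272, 0.2147]
orientation: [-1.867, -2.525, 0.002]
force: [-0.4, -0.7, -3.3]
opening: 0.0137
gripper_force: 30.0
```

```bash
python3 go.py .522 .235 .14 1.862
python3 - <<'E'
from h import *
for n in("wrist","top","scene"):
    m=robot.camera_model(n);im=robot.read_camera(n);cv2.imwrite(f"pics/{n}5.png",im)
    s=robot.read_state();p=s["tool_pos"];print(n,"tcp",proj(m,[p,p-[0,0,.0325]]).round(1),"pocket",proj(m,[[.522,.235,.05]]).round(1))
a=cv2.imread("pics/wrist5.png");b=cv2.imread("pics/top5.png")[170:270,130:250];c=cv2.imread("pics/scene5.png")[100:220,210:330]
b=cv2.resize(b,(288,240));c=cv2.resize(c,(288,240))
v=cv2.vconcat([b,c]);cv2.imwrite("pics/m5.png",cv2.hconcat([a,v[:384]]) if 0 else cv2.hconcat([cv2.copyMakeBorder(a,0,96,0,0,0),v]))
E
```

```text
t 12.35 pos [0.5207 0.2272 0.2147] yaw 1.8682 tilt 0.09 q [ 0.32  0.06  1.61 -0.    1.47  0.02] F [-0.4 -0.7 -3.3] op 0.0137 gf 30.0
dxyz mm [ 7.1  3.6 74.7] turn 0.0062
wrist tcp [[255.  252.5]
 [255.1 228. ]] pocket [[258.1 171.7]]
top tcp [[172.5 215.4]
 [175.3 216.6]] pocket [[181.9 220. ]]
scene tcp [[269.4 109.1]
 [268.9 118.5]] pocket [[268.9 151.3]]
```

View pics/m5.png

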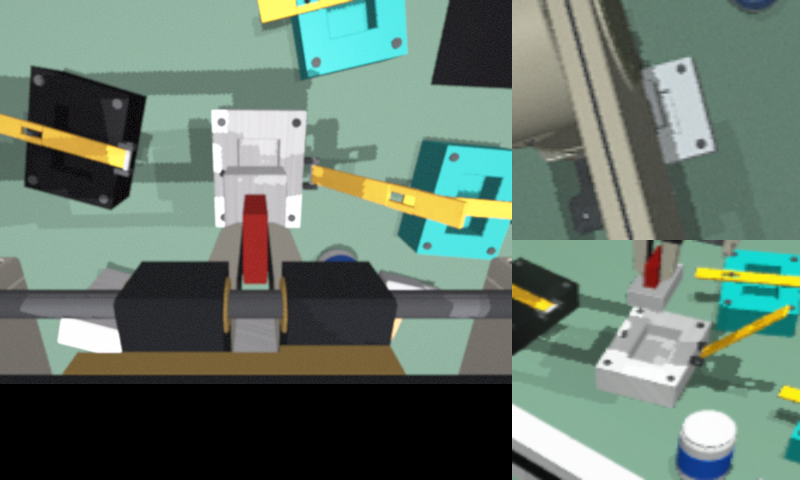

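The hasp leans back clear of the pocket (wrist view, pivot at (310,172), strap out to (465,212)). The core hangs level, with the rib's top face at rows 213 to 283 and columns 243 to 268. I'll measure the core's offset from the TCP and the mould's screws from here.

Run:
```python
from h import *
m=robot.camera_model("wrist");im=cv2.imread("pics/wrist5.png")
s=robot.read_state();p=s["tool_pos"];M=R.from_rotvec(s["orientation"]).as_matrix();print(p)
for v in range(192,290,6): print(v,im[v,255],end=" ")
print()
for z,uvs in((.0026,[(255,213),(255,283),(243,281),(268,281)]),(-.0324,[(233,172),(286,172),(258,168),(258,175)])):
    print(z,((onplane(m,uvs,p[2]+z)-p)@M*1000).round(1))
# screws of mould from grey
g=cv2.cvtColor(im,cv2.COLOR_BGR2GRAY);L=[]
for u,v in((221,122),(296,123),(291,218),(222,218)):
    c=g[v-7:v+8,u-7:u+8];k=(c<110).astype(np.uint8);mo=cv2.moments(k,True);L.append((u-7+mo["m10"]/mo["m00"],v-7+mo["m01"]/mo["m00"]))
print(np.round(L,1));P=onplane(m,L,.05)[:,:2]*1000;print(P.round(1),P.mean(0).round(1),[round(float(np.linalg.norm(P[i]-P[i-1])),1) for i in range(4)],[np.round(np.degrees(np.arctan2(*(P[i]-P[j])[::-1])),1) for i,j in((1,0),(2,3),(0,3),(1,2))])
```

```text
[0.52108396 0.22738347 0.21552526]
192 [192 191 194] 198 [ 28  34 121] 204 [ 31  30 118] 210 [ 30  31 119] 216 [ 34  37 159] 222 [ 41  43 161] 228 [ 37  43 159] 234 [ 38  40 162] 240 [ 45  50 166] 246 [ 33  38 159] 252 [ 38  42 163] 258 [ 36  40 158] 264 [ 37  41 163] 270 [ 38  40 161] 276 [ 39  40 161] 282 [ 48  55 160] 288 [156 173 141] 
0.0026 [[ 25.2   0.1  -2.6]
 [-18.8   0.1  -2.6]
 [-17.4  -6.9  -2.6]
 [-17.4   7.7  -2.6]]
-0.0324 [[ 39.2 -14.   32.4]
 [ 39.2  20.   32.4]
 [ 41.9   2.1  32.4]
 [ 37.3   2.1  32.4]]Traceback (most recent call last):
  File "<stdin>", line 11, in <module>
ZeroDivisionError: float division by zero
```

```bash
python3 - <<'E'
from h import *
m=robot.camera_model("wrist");im=cv2.imread("pics/wrist5.png")
g=cv2.cvtColor(im,cv2.COLOR_BGR2GRAY);L=[]
for u,v in((221,122),(296,123),(291,218),(222,218)):
    c=g[v-6:v+7,u-6:u+7];k=(c<c.min()+25).astype(np.uint8);mo=cv2.moments(k,True);L.append((u-6+mo["m10"]/mo["m00"],v-6+mo["m01"]/mo["m00"]))
L=np.array(L);print(L.round(1).tolist());P=onplane(m,L,.05)[:,:2]*1000;print(P.mean(0).round(1),[round(float(np.linalg.norm(P[i]-P[i-1])),1) for i in range(4)],[np.round(np.degrees(np.arctan2(*(P[i]-P[j])[::-1])),1) for i,j in((1,0),(2,3),(0,3),(1,2))])
E
python3 go.py .522 .2345 .14 1.862
```

```text
[[221.1, 121.7], [296.1, 122.5], [291.1, 217.6], [222.4, 216.8]]
[522.3 234.4] [110.4, 80.5, 110.6, 81.9] [np.float64(16.5), np.float64(16.3), np.float64(105.7), np.float64(106.4)]
t 12.5 pos [0.5211 0.2274 0.2155] yaw 1.8674 tilt 0.01 q [ 0.32  0.06  1.61 -0.    1.47  0.02] F [-0.9  0.4 -2.6] op 0.0141 gf 30.0
dxyz mm [ 6.5  3.  75.5] turn 0.0054
```

Emit:
arm_command --increments "1 4 2.5 0 0.005;1 4 2.5 15 0.005;1 4 2.5 35 0.005;1 4 2.5 55 0.005;1 4 2.5 60 0.005"

```text
t: 13.0
tool_pos: [0.5202, 0.2319, 0.1517]
orientation: [-1.873, -2.519, 0.007]
force: [-0.7, 0.2, -3.5]
opening: 0.0141
gripper_force: 30.0
```

Emit:
arm_command --increments "1 0 0 0 0;1 0 0 0 0;1 0 0 0 0"

```text
t: 13.3
tool_pos: [0.5231, 0.2329, 0.157]
orientation: [1.874, 2.52, 0.003]
force: [0.6, 0.8, -4.3]
opening: 0.0136
gripper_force: 30.0
```

```bash
python3 go.py .5222 .2344 .121 1.86;  python3 - <<'E'
from h import *
m=robot.camera_model("wrist");im=robot.read_camera("wrist");cv2.imwrite("pics/w6.png",im)
sc=robot.read_camera("scene")[110:190,225:325];sc=cv2.resize(sc,(600,480),interpolation=2)
cv2.imwrite("pics/s6.png",sc)
E
```

```text
t 13.3 pos [0.5231 0.2329 0.157 ] yaw 1.8628 tilt 0.13 q [0.33 0.11 1.67 0.   1.36 0.04] F [ 0.6  0.8 -4.3] op 0.0136 gf 30.0
dxyz mm [ 1.7 -0.5 36. ] turn 0.0028
```

View pics/w6.png

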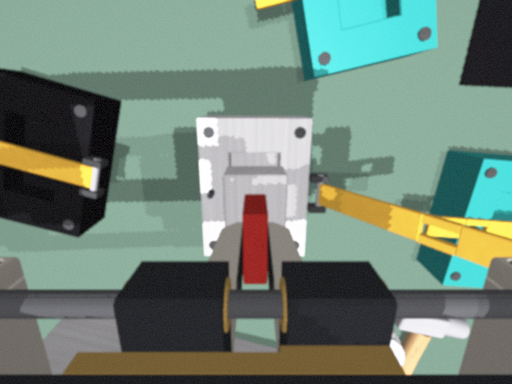

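The core is square over the pocket, its front edge at row 168 between columns 224 and 288, with the pocket centred beneath it. I'll go down in a slow step.

Emit:
arm_command --increments "1 -1 0 8 0;1 -1 0 16 0;1 -1 0 24 0;1 -1 0 30 0;1 -1 0 32 0"

```text
t: 13.9
tool_pos: [0.5217, 0.2313, 0.1221]
orientation: [-1.874, -2.52, 0.003]
force: [0.1, -0.1, -3.1]
opening: 0.0137
gripper_force: 30.0
```

Emit:
arm_command --increments "1 0 0 0 0;1 0 0 0 0;1 0 0 0 0;1 0 0 0 0;1 0 0 0 0"

```text
t: 14.4
tool_pos: [0.5227, 0.2317, 0.1239]
orientation: [1.874, 2.521, 0.001]
force: [-0.8, -0.3, -2.7]
opening: 0.0135
gripper_force: 30.0
```

```bash
python3 - <<'E'
from h import *
Z=[]
for i in range(4):
    s=robot.read_state();Z.append(s["tool_pos"]);im=robot.read_camera("wrist" if i%2 else "scene")
    if i==1:cv2.imwrite("pics/w7.png",im)
    if i==2:cv2.imwrite("pics/s7.png",im)
print(np.round(Z,4)); m=robot.camera_model("scene")
def corners(c,yaw,hx,hy,z):
    u=np.array([np.cos(yaw),np.sin(yaw)]);v=np.array([-u[1],u[0]]);return [[*(np.array(c)+a*hx*u+b*hy*v),z] for a,b in((1,1),(1,-1),(-1,-1),(-1,1))]
f=lambda P:((proj(m,P)-[225,110]+.5)*6-.5).round().tolist()
print("core top z.088",f(corners((.5222,.2344),.2885,.021,.035,.088)));print("core bot z.06",f(corners((.5222,.2344),.2885,.021,.035,.06)))
cv2.imwrite("pics/s7c.png",cv2.resize(cv2.imread("pics/s7.png")[110:190,225:325],(600,480),interpolation=2))
E
python3 go.py .523 .2318 .121 1.86
```

```text
[[0.5227 0.2317 0.1239]
 [0.5227 0.2316 0.1239]
 [0.5226 0.2316 0.1238]
 [0.5226 0.2316 0.1238]]
core top z.088 [[335.0, 159.0], [286.0, 260.0], [201.0, 235.0], [253.0, 136.0]]
core bot z.06 [[331.0, 200.0], [283.0, 300.0], [200.0, 275.0], [251.0, 177.0]]
t 14.6 pos [0.5225 0.2316 0.1237] yaw 1.8628 tilt 0.0 q [ 0.33  0.14  1.7  -0.    1.3   0.04] F [-0.4  0.5 -3.7] op 0.0139 gf 30.0
dxyz mm [0.1 0.5 2.7] turn 0.0028
```

View pics/s7c.png

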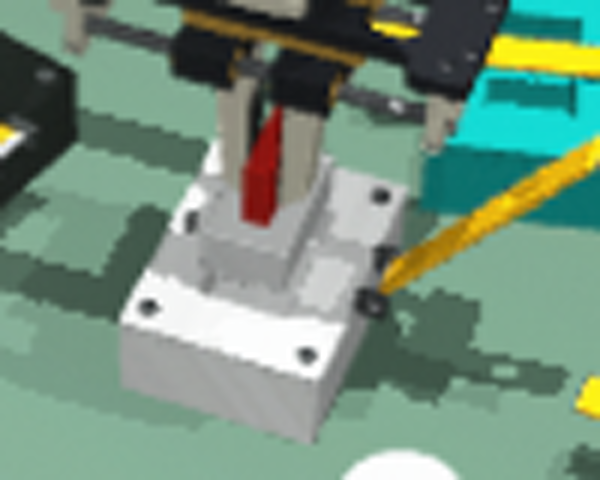

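The core top's near corners are at about (287,257) and (200,233), against (286,260) and (201,235) predicted for a 10 mm gap. So it is centred and about 2–3 mm too high. I'll lower it 3 mm and let it settle.

Emit:
arm_command --increments "1 0 0.4 1.5 0;1 0 0.4 3 0;1 0 0.4 3 0;1 0 0.4 3 0;1 0 0.4 3 0"

```text
t: 15.1
tool_pos: [0.5229, 0.2317, 0.1206]
orientation: [1.875, 2.521, -0.0]
force: [0.2, -0.7, -2.2]
opening: 0.0136
gripper_force: 30.0
```

Emit:
arm_command --increments "1 0 0 0 0;1 0 0 0 0;1 0 0 0 0;1 0 0 0 0;1 0 0 0 0"

```text
t: 15.6
tool_pos: [0.5229, 0.2317, 0.1206]
orientation: [-1.875, -2.521, -0.0]
force: [-0.4, -0.3, -3.1]
opening: 0.0139
gripper_force: 30.0
```

```bash
python3 go.py .523 .2318 .1205 1.86; python3 -c "
from h import *
print(robot.read_state()['dq'].round(4))"
```

```text
t 15.6 pos [0.5229 0.2317 0.1206] yaw 1.8628 tilt 0.0 q [0.33 0.15 1.7  0.   1.29 0.04] F [-0.4 -0.3 -3.1] op 0.0139 gf 30.0
dxyz mm [0.  0.1 0.1] turn 0.0028
[-0.0005  0.0007  0.0008 -0.0002 -0.0001 -0.0014]
```

```bash
python3 -c "
from plant import robot
print(robot.close_job())"
```

```text
the job is handed in; nothing more can be done
None
```

I handed the job in at about 15.6 s with the hasp swung back to about 2.3 rad and the core held still, level, centred and square over the pocket, about 10 mm above the mould by measurement; the hand-in returned no verdict.

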